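Shut the stone stall's display case

TASK

Close up the wooden display case for the night: slide the stone incense holder, which has been left with one end over the front edge, right into the case, break the locked lid stay by pressing its red knuckle in towards the hinge, then bring the lid down gently until it is fully shut. Do not force anything, and leave the stone bowl in the case and the two carved stones on the table where they stand.

Things in the scene. Friction and masses are not known exactly. Their poses are not given: they have to be found in the camera images.
- case: the display case, fixed to the table: an open-topped teak box 210 mm deep (its x) by 340 mm wide (its y) by 68 mm high, walls 8 mm thick, floor 10 mm thick with red felt. Origin: centre of its underside. Its x axis points from the front wall (nearer the robot) to the hinge at the back, its z axis up. The steel lid stay is inside the side wall at its -y side
- front_rim (a point): middle of the top outer edge of the case's front wall, 68 mm above the table
- lid (a joint): angle of the lid about its hinge, rad: 0 = shut, grows as it opens; starts at about 1.42, held by the locked stay. Lid: wooden frame 210 by 340 mm, 14 mm thick, 28 mm rails round a clear pane, 0.7 kg. Friction hinges: it stays wherever it is left; 1 to 6 N at its free edge swings it down once the stay is broken
- lid_hinge (a point): the lid's hinge axis (along the case's y), at the middle of the top of the back wall, 105 mm behind the case's centre and 68 mm above the table; the lid's underside lies in the plane through this axis
- lid_edge (a point): middle of the lid's free (front) edge, half-way through its 14 mm thickness, 210 mm from the hinge; when shut it lies over the front wall
- knuckle (a point): middle of the lid stay's red knuckle, a barrel 18 mm in diameter and 26 mm long along the case's y. The locked stay runs up and back from the side wall to the lid, nearly straight, at 50 degrees to level, the knuckle slightly proud on its upper front side. Pressed squarely to the stay (towards the hinge and down) it snaps through and folds with a few newtons, drawing the lid down with it
- stay (a joint): fold angle at the knuckle between the stay's two steel arms (89 mm wall pivot to knuckle, 69 mm knuckle to lid, bars 11 mm high and 3 mm thick), rad: -0.10 = locked on its stop, as at the start; 0 = dead straight; grows as it folds, to about 3.0 with the lid shut. The lid cannot come down while it is below 0; from 0.3 the stay is broken
- holder_center (a point): centre of the loose grey stone incense holder, a flat bar 170 mm long (its x) by 34 mm wide by 14 mm thick, 0.22 kg. At the start it leans at about 25 degrees: its far end on the floor of the case, its near end sticking out some 24 mm over the front rim
- holder_end (a point): centre of the end face (34 by 14 mm) of the incense holder that sticks out over the front rim at the start, 85 mm from the holder's centre; the x axis points along the bar to its other end
- bowl: a dark stone bowl 72 mm across and 34 mm high standing in the case; origin at the centre of its underside. Leave it
- stone_grey: a loose grey carved stone on the table beside the case, a dome on a round spouted base, 152 mm high, 116 mm across the base plate, with the spout 100 mm from the axis; origin at the centre of its underside. Leave it
- stone_black: the same in polished black, 122 mm high, 93 mm across, spout 80 mm from the axis; origin at the centre of its underside. Leave it
Mind the look-alikes: they are no part of the job. What is shaped like the part that bears holder_center but blue, green or purple is not meant.

How it is judged:
On the way, in this order (a step that is already met when the one before it is completed fails the run):
1. the stay is broken at its knuckle (folded past 0.3 rad) while the lid is still up (above 0.9 rad) (value of joint stay above 0.3 rad and value of joint lid above 0.9 rad), for 0.1 s.
2. the lid is shut (value of joint lid below 0.035 rad), for 0.2 s.
At the end, for the whole second after the job is handed in: The lid is shut (under 0.035 rad, about 7 mm at its edge) with the stay folded away under it, and the incense holder lies wholly inside the case; the bowl still stands upright in the case and the two carved stones stand where they were (value of joint lid below 0.035 rad and value of joint stay above 2 rad and x of holder_center in the frame of case between -0.085 and 0.085 m and y of holder_center in the frame of case between -0.15 and 0.15 m and z of holder_center in the frame of case below 0.06 m and angle between bowl's own z axis and vertical below 0.3 rad); the robot touches nothing.
It fails at once if the lid comes down faster than 1.5 rad/s, or faster than 1.0 rad/s over its last 0.15 rad (slammed) (velocity of joint lid below -1.5 rad/s or (value of joint lid below 0.15 rad and velocity of joint lid below -1 rad/s)).
It fails at once if the case, its lid or its stay is forced: pushed with more than 60 N (contact force between the fingers and case above 60 N).
It fails at once if a carved stone is moved more than 20 mm or tipped (distance of any of stone_grey, stone_black from where it was at the start of the episode above 0.02 m or angle between any of stone_grey, stone_black's own z axis and vertical above 0.2 rad).
It fails at once if the bowl is moved more than 30 mm or tipped (distance of bowl from where it was at the start of the episode above 0.03 m or angle between bowl's own z axis and vertical above 0.5 rad).
It also fails if it takes over 59 s, if anything falls off the work surface, if the arm or the gripper's body presses on something with over 40 N, if the wrist force passes 120 N, or if a joint passes its speed limit or range.

ROBOT

A 6-joint arm with a two-finger parallel gripper is mounted at the origin on the work surface. World frame = base frame: x ahead of the robot, y to its left, z up, the work surface at z = 0. Lengths are in m, angles in rad, forces in N, time in s.
With the tool pointing down it reaches from about 0.325 to 0.9 m from the base axis. Payload 3.5 kg.
Tool frame: the origin (TCP) lies at the very end of the fingers, on their centre line; the grasp point (between the pads) lies 19 mm behind it; x points along the fingers, y is the direction in which the jaws open and shut, and the axes are right-handed (so a half turn about x gives the same grasp; the last joint's range is limited). The gripper opens to 85 mm and grips with 20 to 120 N. Pads are 22 mm wide; open, the fingers measure 114 mm over their backs; the gripper's body (76 mm by 85 mm) begins 54 mm behind the grasp point. The pads swing forward as they close: fully open they stand 13 mm farther back than shut.
Start: joints at [-1.328, 0.276, -0.026, 1.268, 0, 1.467], TCP at [0.212, -0.588, 0.204] pointing down, gripper open.
Joint ranges: [-3.12, 3.12], [-0.85, 1.88], [-1.08, 1.24], [-1.95, 2.15], [-1.57, 1.53], [-3.14, 3.14]. Speed limits (rad/s): [2.57, 2.57, 3.14, 3.14, 3.14, 3.14].

INTERFACE

Orientations are given as a rotation vector (axis times angle).
In Python, from cell import ctrl gives the robot as it stands. The module is installed in compiled form; this text tells all that it offers. Calls block until the motion is done:
- ctrl.move_to(position, orientation): joint-space move of the TCP to a pose.
- ctrl.move_straight(position, rotation=None, speed=0.15, contact_N=None): straight line of the TCP; rotation=None keeps the orientation; speed is the mean speed in m/s. With contact_N (N) it stops when the force on the tool has changed by that much, and returns True; else False.
- ctrl.move_joints(angles): joint-space move.
- ctrl.move_gripper(opening, strength=None): finger opening in m; strength is the grip in N (None keeps the last); returns when the fingers have stopped.
- ctrl.pause(seconds).
- ctrl.inverse_kinematics(position, orientation): joint angles nearest the present ones, or None.
- ctrl.get_state(): the state.
- ctrl.snapshot(name): name is "side" or "top"; returns a dict with "pixels" (420x560x3 uint8, red, green, blue), "z_map" (420x560 float32, m along the optical axis (not along the pixel's ray), 0 where there is no reading), "intrinsics" (3x3 intrinsics, pixels), "position" and "orientation" of the camera in the world. Camera axes: x right, y up, looking along -z (the intrinsics and any distortion apply to the point x, -y, -z); pixel columns grow to the right and rows downward; lengths in m; the calibration is good to about 2 mm. A picture is of the moment at which its call begins.
A pose or a line that the arm cannot do raises ctrl.PlanningError and nothing moves.
- ctrl.job_done(): hands the job in, once; it reports no verdict.
The state is a dict: "t": time; "qpos": joint angles; "dq": joint speeds; "effort": joint torques, N m; "ee_pos": TCP position; "tool_rot": TCP orientation; "force": force on the tool from outside, world axes, zero at the start; "torque": the same for the moment, N m; "width": finger opening in m.
Only numpy, scipy, OpenCV 4.12 (cv2) and the standard library are available. Lean on these libraries where they do the work, as an engineer would, in place of code of your own. Each camera call takes 0.05 s, during which the arm holds its last target. There are 200 camera calls.

## Working session

There is one attempt and no reset: what is moved stays moved. The work goes in short steps, each a Python script; the robot and the scene stay as the last script left them, time stands still between calls to the robot, and variables do not carry over. Pictures are saved under pics/ and viewed, about 8 in all and at most 12, crops included, and the job is handed in when it is done.

```bash
mkdir -p pics; cat > h.py <<'E'
import numpy as np, cv2
from scipy.spatial.transform import Rotation as R
from cell import ctrl
def cloud(s):
    d=s["z_map"]; K=np.array(s["intrinsics"]); v,u=np.mgrid[:d.shape[0],:d.shape[1]]
    p=np.stack([(u-K[0,2])/K[0,0]*d,-(v-K[1,2])/K[1,1]*d,-d],-1)
    o=np.array(s["orientation"]); M=o if o.shape==(3,3) else R.from_rotvec(o).as_matrix()
    return p@M.T+np.array(s["position"])
def save(s,n,box=None,f=1):
    im=s["pixels"][:,:,::-1]
    if box: im=im[box[1]:box[3],box[0]:box[2]]
    cv2.imwrite("pics/"+n,cv2.resize(im,None,fx=f,fy=f,interpolation=cv2.INTER_CUBIC))
E
python3 - <<'E'
from h import *
for n in("side","top"):
    s=ctrl.snapshot(n); save(s,n+"0.png"); np.savez(n+"0.npz",P=cloud(s),**s)
    print(n,s["position"],s["orientation"],s["intrinsics"])
print(ctrl.get_state())
E
```

```text
side [0.48449563 0.87106307 1.239864  ] [ 0.01822418 -1.03468175 -2.88518538] [[435.38280056   0.         280.33419475]
 [  0.         435.38280056 204.87662944]
 [  0.           0.           1.        ]]
top [ 0.30697711 -0.01538338  1.29661182] [ 0.15634524 -0.1636437  -1.55342335] [[448.63408729   0.         280.83367651]
 [  0.         448.63408729 211.87213638]
 [  0.           0.           1.        ]]
{'t': 0.1, 'qpos': array([-1.32841417e+00,  2.77066236e-01, -2.77499957e-02,  1.26800685e+00,
        4.81827834e-06,  1.46740779e+00]), 'dq': array([ 0.00110075,  0.00084384,  0.00499892,  0.00098965,  0.00120639,
       -0.00180782]), 'effort': array([ 5.14808798e-04, -4.46710718e+01,  2.96127820e+01,  8.47802876e-03,
       -8.78342826e-05, -9.88692562e-06]), 'ee_pos': array([ 0.21164018, -0.58726204,  0.20286286]), 'tool_rot': array([ 2.03423489,  0.35734832, -2.03451562]), 'force': array([ 0.09054458, -0.49712249,  0.02968825]), 'torque': array([-1.15028944e-02, -8.66757861e-05, -1.37545982e-03]), 'width': 0.08570563803722081}
```

View pics/side0.png

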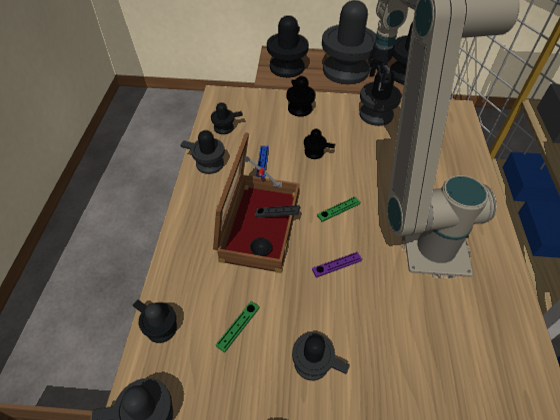

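View pics/top0.png

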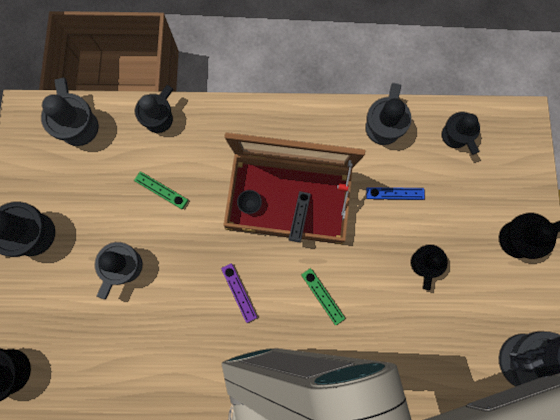

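Top view: the case's front rim runs (226,235)–(352,241), with the red knuckle at (343,187) and the stay at about (348,190). The bowl is at (250,202). Bar-shaped candidates are grey (300,215) leaning over the front rim, blue (396,194), green (162,190), green (323,296) and purple (239,293). Only the grey one fits by colour and position. I'll confirm it in a crop and measure.

```bash
python3 - <<'E'
from h import *
a=np.load("top0.npz"); b=np.load("side0.npz")
save(a,"crop_top.png",(210,120,380,255),4.4)
P=a["P"]; 
# front rim: points with z 60..76 in region
v,u=np.mgrid[:420,:560]
m=(P[...,2]>.058)&(P[...,2]<.078)&(u>215)&(u<365)&(v>125)&(v<250)
q=P[m]; print(len(q)); r=cv2.minAreaRect((q[:,:2]*1000).astype(np.float32)); print(r,cv2.boxPoints(r))
for n,d,box in(("top",a,(325,170,365,230)),("side",b,(240,150,310,200))):
    px=d["pixels"].astype(int); mm=(px[...,0]>110)&(px[...,1]<60)&(px[...,2]<60)&(u>box[0])&(u<box[2])&(v>box[1])&(v<box[3])
    print(n,mm.sum(),u[mm].mean(),v[mm].mean(),np.median(d["P"][mm],0), px[mm][:3])
for pix in [(300,230),(297,239),(304,197),(302,210),(250,202),(343,187),(227,136),(362,154)]:
    print(pix,P[pix[1],pix[0]].round(4))
E
```

```text
1504
((607.141845703125, -39.448974609375), (340.37646484375, 214.70184326171875), 83.34712219238281) [[ 480.7968  -196.0542 ]
 [ 694.0529  -220.92822]
 [ 733.4869   117.15625]
 [ 520.2308   142.03027]]
top 51 342.921568627451 186.9607843137255 [ 0.61687301 -0.18524568  0.13489438] [[149  33  30]
 [167  39  38]
 [163  39  38]]
side 21 261.04761904761904 170.9047619047619 [ 0.61595422 -0.18161053  0.13606521] [[140  37  58]
 [141  54  50]
 [157  37  32]]
(300, 230) [ 0.5077 -0.0726  0.0857]
(297, 239) [ 0.4816 -0.0642  0.0933]
(304, 197) [ 0.612  -0.0862  0.0385]
(302, 210) [ 0.5698 -0.0795  0.0564]
(250, 202) [0.5995 0.0704 0.0201]
(343, 187) [ 0.6175 -0.1852  0.1349]
(227, 136) [0.7027 0.1124 0.2768]
(362, 154) [ 0.6629 -0.212   0.2727]
```

View pics/crop_top.png

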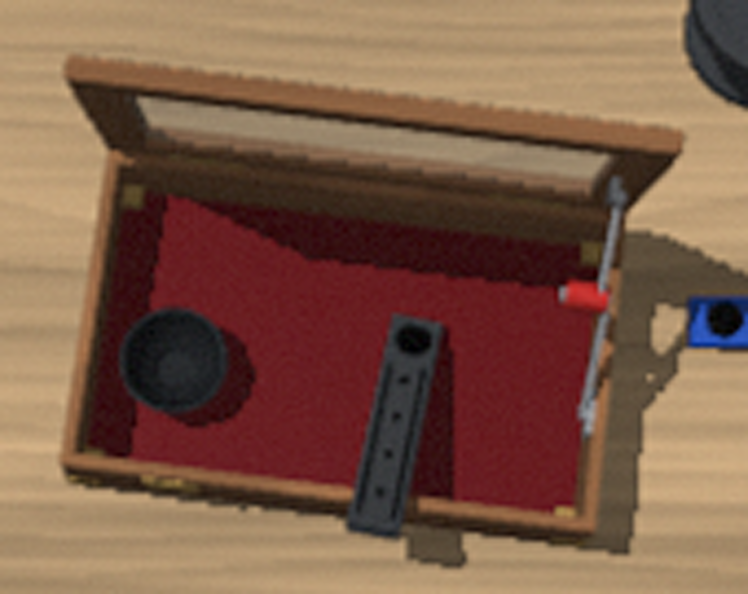

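The crop confirms the grey bar, with its near end at crop (375,520) over the front rim. The case yaw is about -6.65° and its centre about (0.607,-0.039). The rectangle fit gives 340×215 mm against 340×210, which is good. The knuckle surface is at z=0.135 and agrees between both views. First I'll push the holder in.

```bash
cat >> h.py <<'E'
C=np.array([.607,-.0394]); yaw=np.radians(-6.65)
ex=np.array([np.cos(yaw),np.sin(yaw),0]); ey=np.array([-np.sin(yaw),np.cos(yaw),0]); ez=np.array([0,0,1.])
def W(x,y,z): return np.array([C[0],C[1],0])+x*ex+y*ey+z*ez
def ori(xt,yt):
    xt=xt/np.linalg.norm(xt); yt=yt/np.linalg.norm(yt); return R.from_matrix(np.c_[xt,yt,np.cross(xt,yt)]).as_rotvec()
def pick(p,xt,yt):  # of the two equal grasps, the one nearest the present joints
    q0=ctrl.get_state()["qpos"]; c=[]
    for s in(1,-1):
        q=ctrl.inverse_kinematics(p,ori(xt,s*yt))
        if q is not None: c.append((np.abs(np.array(q)-q0).max(),s))
    return ori(xt,min(c)[1]*yt) if c else None
def st(): s=ctrl.get_state(); print("t",round(s["t"],2),s["ee_pos"].round(4),"F",s["force"].round(1))
E
python3 - <<'E'
from h import *
a=np.load("top0.npz"); P=a["P"]; px=a["pixels"].astype(int); v,u=np.mgrid[:420,:560]
m=(px.max(-1)<110)&(np.ptp(px,axis=-1)<25)&(u>285)&(u<315)&(v>188)&(v<245)&(P[...,2]>.03)
m=cv2.morphologyEx(m.astype(np.uint8),cv2.MORPH_OPEN,np.ones((3,3)))>0
q=P[m]; c=q.mean(0); d=np.linalg.svd(q-c,full_matrices=False)[2][0]; d*=np.sign(d[0]); t=(q-c)@d
print(len(q),"axis",d,"tilt",np.degrees(np.arcsin(-d[2])),"len",np.ptp(t),"near",c+d*t.min(),"far",c+d*t.max())
end=c+d*t.min(); ax=np.array([d[0],d[1],0]); ax/=np.linalg.norm(ax); print("yaw",np.degrees(np.arctan2(ax[1],ax[0])))
xc=lambda p:((p-W(0,0,0))@ex,(p-W(0,0,0))@ey)
print("end case",xc(end))
yt=np.cross(ez,ax)
z=.073; s0=end-.045*ax; s0[2]=z
up=s0.copy(); up[2]=.25
ctrl.move_straight([.212,-.588,.30]); ctrl.move_gripper(0)
o=pick(up,-ez,yt); print(o)
ctrl.move_to(up,o); ctrl.move_straight(s0); st()
print(ctrl.move_straight(s0+.027*ax,speed=.06,contact_N=25)); st()
L=(-.078-.011-xc(s0)[0])/(ax@ex); print("L",L)
print(ctrl.move_straight(s0+L*ax,speed=.05,contact_N=25)); st()
s=ctrl.snapshot("top"); save(s,"push.png",(210,120,380,255),4.4)
E
```

```text
552 axis [ 0.37517823 -0.08123079 -0.92338662] tilt 67.4263153661739 len 1.2942541860501133 near [0.08451275 0.02938954 1.20228435] far [ 0.57008874 -0.07574375  0.00718735]
yaw -12.216687501486575
end case (np.float64(-0.5269381028057706), np.float64(0.007820626102063574))
NoneTraceback (most recent call last):
  File "<stdin>", line 15, in <module>
  File "scipy/spatial/transform/_rotation.pyx", line 1280, in scipy.spatial.transform._rotation.Rotation.from_rotvec
ValueError: Expected `rot_vec` to have shape (3,) or (N, 3), got ()
```

Zero-depth pixels got into the fit. I'll filter them by height and check the result before moving.

```bash
python3 - <<'E'
from h import *
a=np.load("top0.npz"); P=a["P"]; px=a["pixels"].astype(int); v,u=np.mgrid[:420,:560]
m=(px.max(-1)<110)&(np.ptp(px,axis=-1)<25)&(u>285)&(u<315)&(v>188)&(v<245)&(P[...,2]>.03)&(P[...,2]<.11)
m=cv2.morphologyEx(m.astype(np.uint8),cv2.MORPH_OPEN,np.ones((3,3)))>0
q=P[m]; c=q.mean(0); d=np.linalg.svd(q-c,full_matrices=False)[2][0]; d*=np.sign(d[0]); t=(q-c)@d
tilt=np.degrees(np.arcsin(-d[2])); end=c+d*t.min()
ax=np.array([d[0],d[1],0]); ax/=np.linalg.norm(ax)
xc=lambda p:((p-W(0,0,0))@ex,(p-W(0,0,0))@ey)
print(len(q),"tilt",tilt,"len",np.ptp(t),"near",end,"yaw",np.degrees(np.arctan2(ax[1],ax[0])),"end case",xc(end))
assert 18<tilt<32 and .13<np.ptp(t)<.19 and abs(xc(end)[0]+.13)<.015
yt=np.cross(ez,ax); z=.073; s0=end-.045*ax; s0[2]=z
up=s0.copy(); up[2]=.25
o=pick(up,-ez,yt); print(o)
ctrl.move_to(up,o); ctrl.move_straight(s0); st()
print(ctrl.move_straight(s0+.027*ax,speed=.06,contact_N=25)); st()
L=(-.078-.011-xc(s0)[0])/(ax@ex); print("L",L)
print(ctrl.move_straight(s0+L*ax,speed=.05,contact_N=25)); st()
s=ctrl.snapshot("top"); save(s,"push.png",(210,120,380,255),4.4)
E
```

```text
541 tilt 23.92611831871449 len 0.16208143966651672 near [ 0.4790735  -0.05734696  0.09605386] yaw -11.354850691764119 end case (np.float64(-0.12498749646366016), np.float64(-0.03264061221652105))
[ 0.15560387  1.56518946 -0.15560387]
t 5.09 [ 0.4358 -0.0487  0.0738] F [-0.3  1.   0.9]
False
t 5.69 [ 0.4614 -0.0538  0.0729] F [-0.3  0.4 -1.2]
L 0.08110916824556584
False
t 6.92 [ 0.514  -0.0643  0.0729] F [-1.3 -0.2  0.5]
```

View pics/push.png

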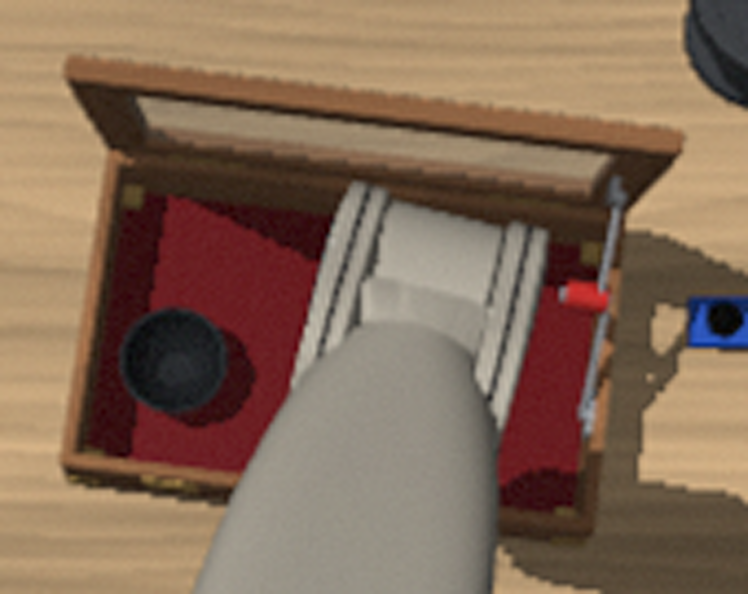

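The arm hides the holder here, so I'll retract to the knuckle stand-off and look from there.

```bash
python3 - <<'E'
from h import *
p=ctrl.get_state()["ee_pos"]; ctrl.move_straight([p[0]-.02,p[1],.25],speed=.25)
k=W(.029,-.141,.1265); n=np.sin(np.radians(50))*ex-np.cos(np.radians(50))*ez
s0=k-n*.06; o=pick(s0,n,ey); print(k,o)
ctrl.move_to(s0,o); st()
s=ctrl.snapshot("top"); t=ctrl.snapshot("side"); 
A=cv2.resize(s["pixels"][120:255,210:380],(510,405)); B=cv2.resize(t["pixels"][130:280,200:310],(297,405))
cv2.imwrite("pics/k.png",np.hstack([A,B])[:,:,::-1])
P=cloud(s)
for v in range(165,240,6): print(v,[P[v,u].round(3).tolist() for u in (299,303)])
E
```

```text
[ 0.61947653 -0.18280968  0.1265    ] [ 0.04051336  0.69733487 -0.11130955]
t 9.06 [ 0.574  -0.1775  0.1648] F [-0.1 -0.2 -0.7]
165 [[0.702, -0.071, 0.058], [0.7, -0.082, 0.064]]
171 [[0.698, -0.073, 0.012], [0.698, -0.085, 0.011]]
177 [[0.68, -0.073, 0.009], [0.68, -0.085, 0.01]]
183 [[0.662, -0.073, 0.009], [0.661, -0.085, 0.013]]
189 [[0.642, -0.073, 0.015], [0.642, -0.085, 0.013]]
195 [[0.62, -0.072, 0.031], [0.619, -0.084, 0.033]]
201 [[0.599, -0.072, 0.042], [0.6, -0.083, 0.039]]
207 [[0.579, -0.071, 0.052], [0.58, -0.083, 0.048]]
213 [[0.561, -0.071, 0.057], [0.561, -0.082, 0.058]]
219 [[0.542, -0.071, 0.066], [0.542, -0.082, 0.067]]
225 [[0.523, -0.07, 0.078], [0.524, -0.081, 0.075]]
231 [[0.505, -0.07, 0.084], [0.517, -0.085, 0.01]]
237 [[0.487, -0.07, 0.094], [0.497, -0.084, 0.03]]
```

View pics/k.png

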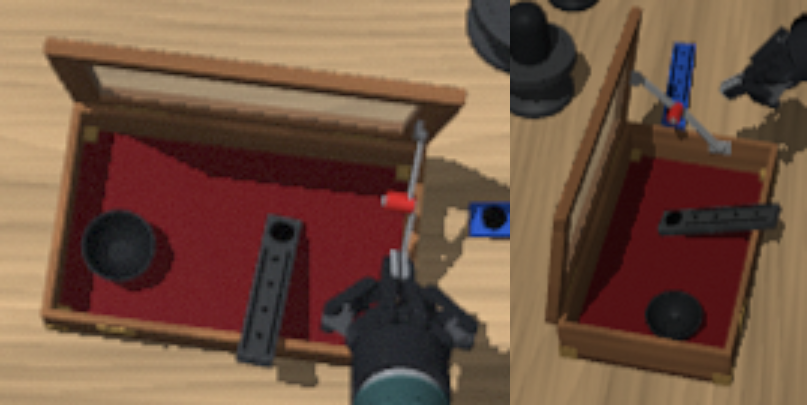

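The holder is still at its starting place: top view (258,320) at the near end in the composite, side view (770,215). The fingertips evidently wedged under the tilted bar and set it down again. I'll grip it across its sides, inside the wall, and carry it in.

```bash
python3 - <<'E'
from h import *
ctrl.move_straight(ctrl.get_state()["ee_pos"]+np.array([-.07,.0,.09]),speed=.25)
ctrl.move_gripper(.07,25)
b=np.radians(-11); ax=np.array([np.cos(b),np.sin(b),0]); yt=np.cross(ez,ax)
g=np.array([.536,-.0707,.045]); up=g+[0,0,.12]
o=pick(up,-ez,yt); ctrl.move_to(up,o)
print(ctrl.move_straight(g,speed=.12,contact_N=15)); st()
ctrl.move_gripper(.0,25); print("w",ctrl.get_state()["width"])
ctrl.move_straight(g+[0,0,.02],speed=.08,contact_N=30); st()
e=g+.042*ex; print(ctrl.move_straight(e+[0,0,.02],speed=.08,contact_N=30)); st()
s=ctrl.snapshot("side"); save(s,"carry.png",(190,120,320,290),3.5)
print("w",ctrl.get_state()["width"])
E
```

```text
False
t 12.37 [ 0.5368 -0.071   0.0459] F [ 1.1 -0.4  1.6]
w -4.6363667479098567e-05
t 13.43 [ 0.5369 -0.0709  0.0659] F [ 0.3  0.4 -0.1]
False
t 14.11 [ 0.5772 -0.0754  0.0646] F [0.2 1.  0.7]
w -7.144827473441814e-05
```

View pics/carry.png

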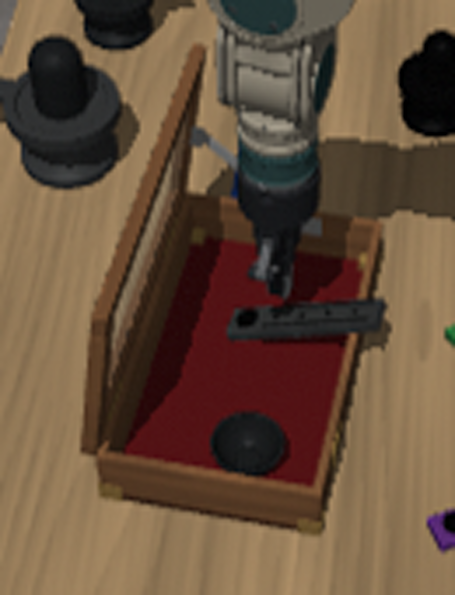

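The fingers shut on nothing. They sit beyond the bar (−y side) in this view at crop (285,285), with the bar at (300,320). I'll check the calibration by projecting the known TCP into both views and comparing the bar's cloud in each.

```bash
python3 - <<'E'
from h import *
def proj(s,p):
    M=R.from_rotvec(np.array(s["orientation"])).as_matrix(); c=M.T@(np.array(p)-s["position"]); K=np.array(s["intrinsics"])
    return K[0,2]+K[0,0]*c[0]/-c[2], K[1,2]+K[1,1]*(-c[1])/-c[2]
tcp=ctrl.get_state()["ee_pos"]; im=[]
for n in("side","top"):
    s=ctrl.snapshot(n); 
    x,y=proj(s,tcp); print(n,"tcp px",x,y, s["position"],s["orientation"])
    a=np.load(n+"0.npz"); P=a["P"]; px=a["pixels"].astype(int); v,u=np.mgrid[:420,:560]
    box=dict(side=(253,200,302,222),top=(285,188,315,245))[n]
    m=(px.max(-1)<110)&(np.ptp(px,axis=-1)<25)&(u>box[0])&(u<box[2])&(v>box[1])&(v<box[3])&(P[...,2]>.02)&(P[...,2]<.11)
    m=cv2.morphologyEx(m.astype(np.uint8),cv2.MORPH_OPEN,np.ones((3,3)))>0
    q=P[m]
    for x0 in(.49,.51,.53,.55,.57,.59,.61):
        w=q[abs(q[:,0]-x0)<.008]; print(x0,len(w),w[:,1].min().round(3),w[:,1].max().round(3),np.median(w[:,2]).round(3))
    k=cv2.resize(s["pixels"][140:280,215:355],(400,400)); cv2.circle(k,(int((x-215)*400/140),int((y-140)*400/140)),4,(255,255,0),1); im.append(k)
cv2.imwrite("pics/cal.png",np.hstack(im)[:,:,::-1])
E
```

```text
side tcp px 269.51103289089974 208.23817597365542 [0.48449563 0.87106307 1.239864  ] [ 0.01822418 -1.03468175 -2.88518538]
0.49 45 -0.074 -0.039 0.093
0.51 40 -0.079 -0.045 0.084
0.53 38 -0.081 -0.048 0.075
0.55 43 -0.086 -0.053 0.064
0.57 41 -0.094 -0.058 0.054
0.59 37 -0.094 -0.062 0.045
0.61 38 -0.095 -0.067 0.037
top tcp px 300.69204422678365 206.87734103860055 [ 0.30697711 -0.01538338  1.29661182] [ 0.15634524 -0.1636437  -1.55342335]
0.49 60 -0.078 -0.042 0.093
0.51 64 -0.079 -0.048 0.084
0.53 59 -0.085 -0.051 0.074
0.55 59 -0.088 -0.057 0.064
0.57 58 -0.091 -0.06 0.054
0.59 58 -0.095 -0.063 0.044
0.61 59 -0.101 -0.066 0.038
```

View pics/cal.png

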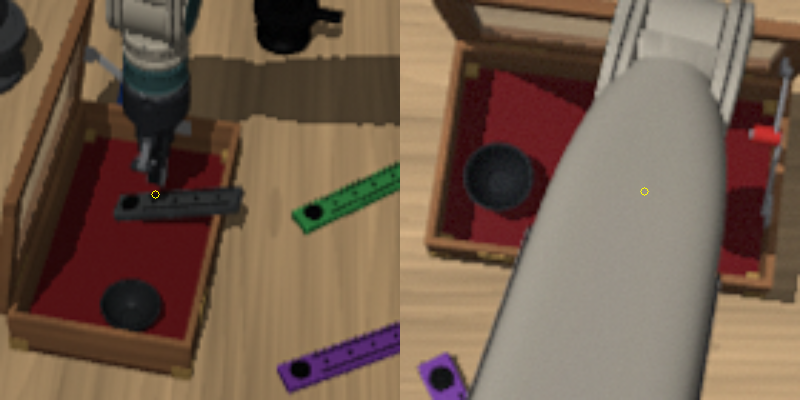

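The projected TCP (155,194) falls about 5 px below the visible fingertip (155,180), so the true tip may be higher than assumed. I'll measure the tip in the depth map.

```bash
python3 - <<'E'
from h import *
s=ctrl.snapshot("side"); P=cloud(s); px=s["pixels"]; print(ctrl.get_state()["ee_pos"].round(4))
for v in range(192,210): print(v,[(u,P[v,u].round(3).tolist(),px[v,u].tolist()) for u in (266,269,271)])
E
```

```text
[ 0.5771 -0.0754  0.0649]
192 [(266, [0.584, -0.034, 0.197], [93, 94, 97]), (269, [0.575, -0.043, 0.187], [12, 12, 13]), (271, [0.57, -0.057, 0.172], [15, 14, 15])]
193 [(266, [0.584, -0.032, 0.194], [93, 94, 97]), (269, [0.577, -0.062, 0.16], [13, 13, 15]), (271, [0.57, -0.059, 0.165], [23, 24, 25])]
194 [(266, [0.584, -0.031, 0.191], [92, 94, 96]), (269, [0.578, -0.068, 0.148], [13, 13, 15]), (271, [0.57, -0.058, 0.161], [20, 21, 22])]
195 [(266, [0.583, -0.029, 0.188], [82, 83, 85]), (269, [0.577, -0.066, 0.146], [15, 16, 18]), (271, [0.57, -0.059, 0.155], [15, 15, 15])]
196 [(266, [0.583, -0.023, 0.19], [61, 62, 64]), (269, [0.574, -0.028, 0.185], [52, 53, 55]), (271, [0.57, -0.061, 0.148], [17, 18, 18])]
197 [(266, [0.583, -0.022, 0.187], [45, 45, 48]), (269, [0.574, -0.029, 0.179], [41, 42, 43]), (271, [0.57, -0.062, 0.142], [19, 20, 21])]
198 [(266, [0.582, -0.019, 0.185], [51, 52, 54]), (269, [0.574, -0.028, 0.175], [16, 16, 18]), (271, [0.569, -0.05, 0.15], [22, 22, 24])]
199 [(266, [0.582, -0.014, 0.186], [40, 43, 45]), (269, [0.574, -0.03, 0.168], [10, 11, 12]), (271, [0.5
[... 725 characters left out ...]
6])]
205 [(266, [0.595, -0.128, 0.017], [84, 18, 20]), (269, [0.584, -0.133, 0.012], [79, 17, 18]), (271, [0.577, -0.133, 0.012], [41, 23, 23])]
206 [(266, [0.595, -0.127, 0.013], [85, 18, 19]), (269, [0.584, -0.125, 0.016], [86, 18, 20]), (271, [0.577, -0.128, 0.013], [34, 8, 9])]
207 [(266, [0.592, -0.097, 0.044], [64, 43, 44]), (269, [0.581, -0.095, 0.047], [52, 16, 16]), (271, [0.573, -0.092, 0.051], [19, 12, 12])]
208 [(266, [0.591, -0.091, 0.045], [44, 48, 48]), (269, [0.58, -0.091, 0.047], [11, 16, 14]), (271, [0.573, -0.086, 0.053], [17, 19, 20])]
209 [(266, [0.591, -0.087, 0.044], [45, 47, 47]), (269, [0.58, -0.086, 0.047], [18, 18, 18]), (271, [0.572, -0.081, 0.055], [21, 22, 21])]
```

The visible tip is at about z=0.093 while the TCP reads 0.065. I'll settle it with a gentle touch on the front rim, which is known to be at z=0.068.

```bash
python3 - <<'E'
from h import *
p=ctrl.get_state()["ee_pos"]; ctrl.move_straight([p[0],p[1],.11],speed=.2)
r=W(-.101,-.10,.10); ctrl.move_straight(r,speed=.2); ctrl.move_straight(r-[0,0,.022],speed=.1)
r[2]=.015; print(ctrl.move_straight(r,speed=.03,contact_N=6)); st()
E
```

```text
True
t 16.93 [ 0.495  -0.127   0.0406] F [-0.9  0.4  5.7]
```

Touch confirmed: the real fingertip is 27.4 mm short of the reported TCP, matching the camera. I'll compensate for that everywhere and regrip the bar.

```bash
echo 'OFF=.0274' >> h.py; python3 - <<'E'
from h import *
D=np.array([0,0,OFF])
p=ctrl.get_state()["ee_pos"]; ctrl.move_straight([p[0],p[1],.11],speed=.2)
ctrl.move_gripper(.07,25)
b=np.radians(-11); ax=np.array([np.cos(b),np.sin(b),0]); yt=np.cross(ez,ax)
g=np.array([.536,-.068,.046]); up=g+[0,0,.09]-D
ctrl.move_to(up,pick(up,-ez,yt))
print(ctrl.move_straight(g-D,speed=.1,contact_N=15)); st()
ctrl.move_gripper(.0,25); w=ctrl.get_state()["width"]; print("w",w)
if w>.02:
    ctrl.move_straight(g+[0,0,.015]-D,speed=.08,contact_N=30)
    e=g+.042*ex; print(ctrl.move_straight(e+[0,0,.015]-D,speed=.08,contact_N=30)); st()
    e[2]=.027; print(ctrl.move_straight(e-D,speed=.05,contact_N=12)); st()
    print("w",ctrl.get_state()["width"])
s=ctrl.snapshot("side"); save(s,"carry2.png",(190,120,320,290),3.5)
E
```

```text
False
t 19.54 [ 0.5367 -0.0682  0.0192] F [ 0.2 -0.1 -0.2]
w 0.033711083023273664
False
t 20.97 [ 0.5771 -0.0727  0.0332] F [-0.2 -1.  -2.2]
False
t 21.8 [ 5.783e-01 -7.290e-02 -5.000e-04] F [-0.2 -0.1 -1.9]
w 0.033631836601677456
```

View pics/carry2.png

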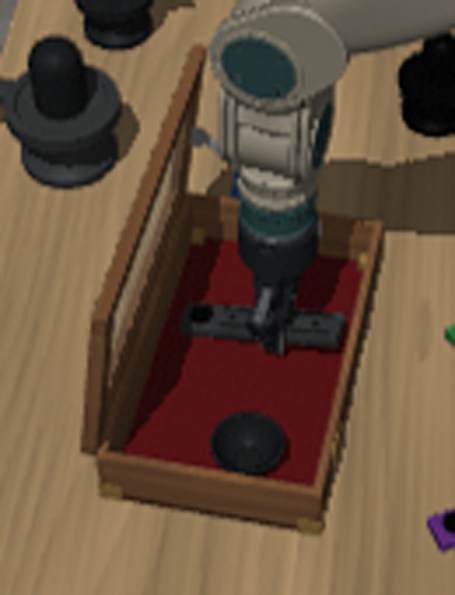

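The bar is held at 33.7 mm and is inside the case, between crop (185,320) and (345,330). I'll release it, then press the knuckle.

```bash
python3 - <<'E'
from h import *
ctrl.move_gripper(.06); p=ctrl.get_state()["ee_pos"]; ctrl.move_straight([p[0],p[1],.15],speed=.2); ctrl.move_gripper(0)
k=W(.029,-.138,.1265); n=np.sin(np.radians(50))*ex-np.cos(np.radians(50))*ez
T=lambda d:k+n*(d+OFF)
up=W(-.06,-.10,.17); o=pick(T(-.05),n,ey)
ctrl.move_to(T(-.05),o); st()
s=ctrl.snapshot("top"); a=cloud(s)
v,u=np.mgrid[:420,:560]; px=s["pixels"].astype(int)
m=(px.max(-1)<110)&(np.ptp(px,axis=-1)<25)&(u>275)&(u<320)&(v>165)&(v<232)&(a[...,2]>.01)&(a[...,2]<.06)
m=cv2.morphologyEx(m.astype(np.uint8),cv2.MORPH_OPEN,np.ones((3,3)))>0
q=a[m]-W(0,0,0); print("holder x",[np.percentile(q@ex,i).round(3) for i in(1,99)],"y",[np.percentile(q@ey,i).round(3) for i in(1,50,99)],"z",np.percentile(q[:,2],[1,50,99]).round(3))
print(ctrl.move_straight(T(-.012),speed=.06,contact_N=8)); st()
print(ctrl.move_straight(T(.022),speed=.035,contact_N=30)); st()
ctrl.pause(.1)
s=ctrl.snapshot("top"); t=ctrl.snapshot("side"); np.savez("br.npz",a=cloud(s),b=cloud(t))
A=cv2.resize(s["pixels"][110:255,210:380],(475,405)); B=cv2.resize(t["pixels"][110:270,190:310],(304,405))
cv2.imwrite("pics/br.png",np.hstack([A,B])[:,:,::-1])
E
```

```text
t 24.87 [ 0.6035 -0.1783  0.142 ] F [-0.2 -0.2  0. ]
holder x [np.float64(-0.088), np.float64(0.075)] y [np.float64(-0.058), np.float64(-0.037), np.float64(-0.017)] z [0.012 0.026 0.033]
False
t 25.7 [ 0.6315 -0.1811  0.1163] F [-0.1 -0.5  1.4]
False
t 26.82 [ 0.6562 -0.1842  0.0931] F [-7.   0.3  4.9]
```

View pics/br.png

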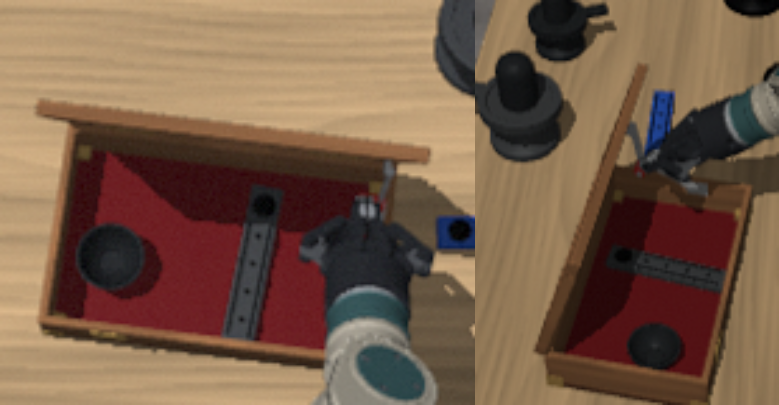

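The holder lies flat inside (case x −0.088..0.075, top about 0.026). The stay is folding and the lid has come down a little. I'll measure the lid angle from the cloud.

```bash
cat >> h.py <<'E'
def lid(P):
    q=P-W(0,0,0); x,y,z=q@ex,q@ey,q[...,2]
    m=(x>-.13)&(x<.2)&(y>.0)&(y<.165)&(z>.085)&(z<.32)   # +y half only, clear of the arm
    r=np.hypot(.105-x,z-.068); m&=(r>.185)&(r<.225)
    return np.median(np.arctan2(z-.068,.105-x)[m]), np.percentile(r[m],98), m.sum()
E
python3 - <<'E'
from h import *
d=np.load("br.npz"); print([lid(d[k]) for k in"ab"]); print([lid(np.load(n+"0.npz")["P"]) for n in("top","side")])
E
```

```text
[(np.float64(1.299678655793035), np.float64(0.21575904551006922), np.int64(413)), (np.float64(1.2951598879296564), np.float64(0.2169988237785294), np.int64(221))]
[(np.float64(1.4428391399051481), np.float64(0.21493667564187174), np.int64(525)), (np.float64(1.4357846776454575), np.float64(0.21701458619987724), np.int64(260))]
```

The lid is at about 1.29 rad, down 0.14 rad. By the stay geometry that is a fold of about 0.65 rad, so the stay is broken with the lid well above 0.9. Next I'll reach behind the lid and swing it down along its arc.

```bash
python3 - <<'E'
from h import *
D=np.array([0,0,OFF]); n=np.sin(np.radians(50))*ex-np.cos(np.radians(50))*ez
p=ctrl.get_state()["ee_pos"]; ctrl.move_straight(p-.07*n,speed=.12)
def tip(th,gap=0,r=.19,y=0.):
    d=(-np.cos(th),np.sin(th)); m=(np.sin(th),np.cos(th))
    return W(.105+r*d[0]+(.014+gap)*m[0]+.011, y, .068+r*d[1]+(.014+gap)*m[1])-D
up=W(-.06,-.02,.35)-D; over=W(.13,0,.35)-D
for q in(up,over): print(pick(q,-ez,ey) is not None)
ctrl.move_to(up,pick(up,-ez,ey)); ctrl.move_straight(over,speed=.2); st()
ctrl.move_straight(tip(1.3,.03),speed=.15,contact_N=15); st()
for th in np.arange(1.25,.2,-.1):
    h=ctrl.move_straight(tip(th),speed=.07,contact_N=20)
    if h: print("contact",th); st(); break
st(); s=ctrl.snapshot("side"); print(lid(cloud(s))); save(s,"lid1.png",(170,60,370,290),2.5)
E
```

```text
True
True
t 30.29 [ 0.7355 -0.0546  0.3224] F [ 0.5 -0.5 -0.7]
t 31.04 [ 0.7143 -0.052   0.2368] F [ 0.5 -0.2  0.1]
t 36.01 [ 0.5417 -0.0317  0.1003] F [-0.6  1.4  1.5]
(np.float64(0.32598081966556947), np.float64(0.22099117239739252), np.int64(456))
```

View pics/lid1.png

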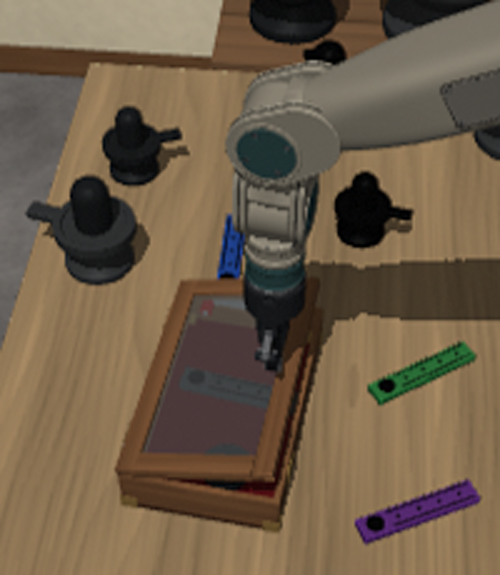

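The lid is at about 0.3 rad with the finger on its front rail at (272,360), and the holder is seen flat under the pane. I'll finish slowly.

```bash
python3 - <<'E'
from h import *
D=np.array([0,0,OFF])
def tip(th,gap=0,r=.19,y=0.):
    d=(-np.cos(th),np.sin(th)); m=(np.sin(th),np.cos(th))
    return W(.105+r*d[0]+(.014+gap)*m[0]+.011, y, .068+r*d[1]+(.014+gap)*m[1])-D
for th in (.18,.1,.04,-.03):
    h=ctrl.move_straight(tip(th),speed=.03,contact_N=15); print(th,h); st()
    if h: break
ctrl.pause(.3); s=ctrl.snapshot("side"); P=cloud(s)
p=ctrl.get_state()["ee_pos"]; ctrl.move_straight([p[0]-.02,p[1],.25],speed=.15); ctrl.pause(.3); st()
s=ctrl.snapshot("side"); t=ctrl.snapshot("top"); P=cloud(s)
q=P-W(0,0,0); x,y,z=q@ex,q@ey,q[...,2]
for y0,y1 in((.05,.15),(-.15,-.05)):
  m=(x>-.1)&(x<-.085)&(y>y0)&(y<y1)&(z>.03)&(z<.15); k=(x>.085)&(x<.1)&(y>y0)&(y<y1)&(z>.03)&(z<.15)
  print("front/back rail z",np.median(z[m]),np.median(z[k]),m.sum(),k.sum())
A=cv2.resize(s["pixels"][90:280,150:330],(384,405)); B=cv2.resize(t["pixels"][70:280,200:410],(405,405))
cv2.imwrite("pics/end.png",np.hstack([A,B])[:,:,::-1])
E
```

```text
0.18 False
t 36.65 [ 0.5384 -0.0314  0.088 ] F [ 0.5 -0.5 -0.5]
0.1 False
t 37.31 [ 0.5355 -0.0311  0.0732] F [-0.  -0.2 -0. ]
0.04 False
t 37.84 [ 0.5339 -0.0309  0.0618] F [ 0.5 -0.8 -0.1]
-0.03 True
t 38.21 [ 0.5342 -0.0309  0.0545] F [-1.9  1.2  8.3]
t 40.33 [ 0.5139 -0.0309  0.2495] F [0.3 0.2 0. ]
front/back rail z 0.08493001831391922 0.08517388120501868 121 115
front/back rail z 0.08517522833028324 0.0853828843950184 90 91
```

View pics/end.png

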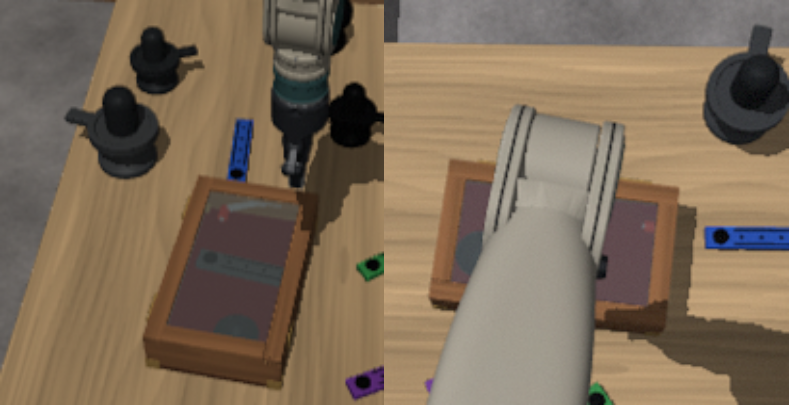

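The lid is flat: front and back rails are both at z=0.085, so the angle is about 0. The stay is folded under the pane, and the holder and bowl are seen inside. The robot is clear, so I'm handing in.

```bash
python3 -c "
from cell import ctrl
ctrl.job_done()"
```

```text
the job is handed in; nothing more can be done
```

The case is closed and I handed the job in at about 40 s of the 59 s allowed. No verdict was reported.

**What I did**
- **Holder:** I gripped it across its sides, carried it in over the front rim and laid it flat on the floor of the case.
- **Stay:** I pressed the red knuckle squarely through with about 8 N. The lid then stood at about 1.29 rad, from which I worked out a fold of about 0.65 rad; I did not measure the fold itself.
- **Lid:** I swung it down along its arc in slow steps until it met the rim, stopping when the force limit (15 N) tripped.

**Last checks**
- **Lid shut:** the front and back rails are level to within 0.3 mm, so the lid angle is about 0.
- **Holder:** its last measurement, before the lid was shut, put it flat at case x from -0.088 to 0.075 m. Through the pane it still lies flat inside.
- **Bowl and stay:** through the pane the bowl looks in place and the stay folded away. I did not measure either.
- **Carved stones:** I did not measure them. The arm met no unexpected contact, and those in view look undisturbed.
- **Robot:** it is clear of everything.

**What went wrong on the way**
- My first push and first grasp both missed the holder and left it where it was. The real fingertips sit about 27 mm short of the reported TCP. Depth images and a 6 N touch on the front rim agreed on this, and I corrected for it from then on.
- My first fit of the holder was spoiled by pixels with no depth reading. No approach was made on it; the arm had only raised clear and shut its gripper.

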